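Find the socket that fits the filter nut and hold it seated

TASK

The in-line filter clamped in the blue vice is to be opened: find out which of the three orange-handled socket tools fits its recessed hex nut by trying them on, and put any that does not go right down back in the tray, standing up. Finish while still gripping the socket that fits, seated fully home and upright on the nut in the vice; do not let go of it, and leave the other things on the bench alone.

Things in the scene. Friction and masses are not known exactly. Their poses are not given: they have to be found in the camera images.
- vice: Blue vice on a grey plate (200 x 290 x 10 mm), fixed. Origin on the bench under the upright axis of the filter housing in its jaws; x along the vice screw, away from the robot, z up. Jaws reach 71 mm above the bench; screw and tommy bar stick out along x to 116 mm, 45 mm up.
- filter_rim (a point): On the axis of the filter housing clamped in the vice, level with its rim, 92 mm above the bench; axes as the vice's. The housing is a fixed upright steel cylinder, 54 mm in diameter. The round recess in its top is 14 mm deep and 3 mm wider than the outside of the socket that fits its nut. A larger socket stops on this rim.
- nut_top (a point): Centre of the top face of the hex nut in that recess, 95 mm above the bench; axes as the vice's. Brass-coloured, fixed tight, upper edge chamfered 1.2 mm, two of its six flats face along x (the others every 60 degrees). It is 14, 19 or 24 mm across flats, unmarked, and changes from job to job. A socket that is too small stops on this face.
- nut_seat (a point): Centre of the recess floor around that nut, 78 mm above the bench; axes as the vice's. Fully home, the mouth of the fitting socket rests on this floor: 17 mm below the nut's top, 14 mm below the rim. No other socket gets there.
- parked (a point): Midway between two more filter housings of the same outer size and height, parked on the vice's plate in a black block, 36.5 mm either side of this point along y; this point lies at their rim height. Their nuts are of the other two sizes. Fixed, not part of the job.
- socket_14: Hand socket tool for a 14 mm nut, about 150 g. Origin at the centre of its mouth (lower end), z up. Steel socket 25 mm across, 30 mm tall, 16 mm neck, orange hex handle 24 mm across flats from 36 to 82 mm up. Hex hole 15.8 mm across flats, 22 mm deep. Two flats of hole and of handle face along x, others every 60 deg. Starts mouth down in any compartment of the tray.
- socket_19: Hand socket tool for a 19 mm nut, about 190 g. Origin at the centre of its mouth (lower end), z up. Steel socket 31 mm across, 30 mm tall, 16 mm neck, orange hex handle 24 mm across flats from 36 to 82 mm up. Hex hole 20.8 mm across flats, 22 mm deep. Two flats of hole and of handle face along x, others every 60 deg. Starts mouth down in any compartment of the tray.
- socket_24: Hand socket tool for a 24 mm nut, about 230 g. Origin at the centre of its mouth (lower end), z up. Steel socket 37 mm across, 30 mm tall, 16 mm neck, orange hex handle 24 mm across flats from 36 to 82 mm up. Hex hole 25.8 mm across flats, 22 mm deep. Two flats of hole and of handle face along x, others every 60 deg. Starts mouth down in any compartment of the tray.
- socket_tray: Fixed grey tray, 78 (x) by 230 (y) by 22 mm high, walls and floor 5 mm, origin at the centre of its underside. Three compartments of 68 by 70 mm, centres at y = -75, 0 and 75 mm, one socket tool in each; a tool standing in it has its mouth 5 mm above the bench. Tools that do not fit go back in, one to a compartment or as there is room.
- amber_jar: Bystander: amber glass jar with a white cap, 48 mm across, 75 mm tall, at the front, between tray and vice; origin at the centre of its underside.
- solvent_bottle: Bystander: clear solvent bottle with a blue cap, 86 mm across, 180 mm tall, far to the robot's right; origin at the centre of its underside.
- beaker: Bystander: open glass beaker, 66 mm across, 85 mm tall, at the back of the bench between tray and vice; origin at the centre of its underside.
- spanner: Bystander: steel open-end spanner, 170 mm long, lying behind the socket tray; origin at its middle, underneath, x along it.
- screwdriver: Bystander: screwdriver with a blue handle, 190 mm long, lying in front of the socket tray; origin at its middle, underneath, x along it towards the tip.
- lc_column: Bystander: steel chromatography column with hexagonal ends, 144 mm long, 15 mm thick, lying at the back behind the vice; origin at its middle, underneath, x along it.
- vial_box: Bystander: blue box with a clear lid, 87 by 122 by 65 mm, at the far right of the bench; origin at the centre of its underside.
Things that resemble listed ones, but are neither listed nor needed, are in the scene too. What is shaped like the socket_19 but purple, red or turquoise is not meant.

How it is judged:
By the outcome, as a careful person would: the job done as asked, in the order asked, and still so for the second after the job is handed in, while the arm keeps its last pose, push and grip.
It also fails if it takes over 64 s, if anything falls off the work surface, if the arm or the gripper's body presses on something with over 40 N, if the wrist force passes 120 N, or if a joint passes its speed limit or range.

ROBOT

A 7-joint arm with a two-finger parallel gripper is mounted at the origin on the work surface. World frame = base frame: x ahead of the robot, y to its left, z up, the work surface at z = 0. Lengths are in m, angles in rad, forces in N, time in s.
With the tool pointing down it reaches from about 0.425 to 0.8 m from the base axis. Payload 8.3 kg.
Tool frame: the origin (TCP) lies midway between the tips of the shut fingers; the grasp point (between the pads) lies 19 mm behind it (arm.grasp_offset is the distance from the TCP to the grasp point, in m); x points along the fingers, y is the direction in which the jaws open and shut, and the axes are right-handed (so a half turn about x gives the same grasp; the last joint's range is limited). The gripper opens to 85 mm and grips with 20 to 120 N. Pads are 22 mm wide; open, the fingers measure 114 mm over their backs; the gripper's body (76 mm by 85 mm) begins 54 mm behind the grasp point. The pads swing forward as they close: fully open they stand 13 mm farther back than shut.
Start: joints at [-1.31, 0.383, 0.016, 1.37, -0.006, 1.388, -0.046], TCP at [0.199, 0.593, 0.231] pointing down, gripper open.
Joint ranges: [-2.95, 2.95], [-0.25, 2.06], [-1.52, 1.56], [0.18, 2.33], [-1.44, 4.58], [0.02, 2.06], [-3.01, 3.01]. Speed limits (rad/s): [2.39, 2.39, 3.01, 3.01, 3.14, 3.14, 3.14].

INTERFACE

Orientations are given as a 3x3 rotation matrix whose columns are the frame's x, y, z axes.
In Python, from rig import status, optics, ticket, arm gives the robot as it stands. The module is installed in compiled form; this text tells all that it offers.
- The arm moves only by the shell command python3 -m pendant 'ROWS'. ROWS is JSON, a list that holds one entry, the list of rows, each a list of 5 numbers: the shift along the tool's x, y, z in mm, then the turn about the tool's x in degrees, then the finger opening in mm, from 0 to 85.4. A call has 1 to 5 rows; each row shifts and turns the pose as measured when the row begins, along the tool's axes as they then stand; what a row does not reach is not made up. A row lasts 1/12 s, in which the tool goes at most 41.7 mm and 7.16 degrees, less where a joint would pass 70% of its speed; a pose out of reach is approached as far as the arm can. A call with a gripper value outside its range is refused whole. The fingers move at their own pace and stop on an object; the grip force is fixed at half the most. Time passes only in rows, so rows that do not move let the fingers close. It gives the time, the measured TCP pose, the force and the opening at its end, in the units of the state.
- status.get_obs(): the state, without advancing time (a new reading comes with each control period).
- optics.capture(name): name is "scene" or "top" or "wrist"; returns (picture, depth): 480x640x3 uint8, red, green, blue; 480x640 float32, m along the optical axis (not along the pixel's ray), 0 where there is no reading.
- optics.get_calibration(name): a dict with "fx", "fy", "cx", "cy" (pixels), "D" ([k1, k2, p1, p2, k3] as OpenCV has them; the pictures are not rectified), "origin" and "attitude" of the camera in the world. Camera axes: x right, y down, z forward; pixel columns grow to the right and rows downward; lengths in m; the calibration is good to about 2 mm. A picture is of the moment at which its call begins: read the wrist's pose just before it. get_calibration takes no time and is no camera call; for the wrist camera it gives the pose at the moment of the call.
- ticket.job_done(): hands the job in, once; it reports no verdict.
The state is a dict: "time_s": time; "joint_pos": joint angles; "dq": joint speeds; "tau": joint torques, N m; "tool_pos": TCP position; "tool_rot": TCP orientation; "wrist_force": force on the tool from outside, world axes, zero at the start; "moment": the same for the moment, N m; "finger_gap": opening from 0.0 (shut) to 1.0 (fully open).
Only numpy, scipy, OpenCV 4.12 (cv2) and the standard library are available. Lean on these libraries where they do the work, as an engineer would, in place of code of your own. Each camera call takes 0.05 s, during which the arm holds its last target.

## Working session

There is one attempt and no reset: what is moved stays moved. The work goes in short steps, Python scripts to look and compute and a shell command to move; the robot and the scene stay as the last step left them, time stands still between calls to the robot, and variables do not carry over. Pictures are saved under pics/ and viewed, and the job is handed in when it is done.

```bash
mkdir -p pics; ls; cat > h.py <<'E'
import numpy as np, cv2
from rig import status, optics, ticket, arm
def cam(n):
    c=optics.get_calibration(n)
    K=np.array([[c['fx'],0,c['cx']],[0,c['fy'],c['cy']],[0,0,1.]])
    return K,np.array(c['D'],float),np.array(c['origin'],float),np.array(c['attitude'],float)
def ray(C,u,v):
    K,D,o,R=C
    p=cv2.undistortPoints(np.array([[[u,v]]],float),K,D)[0,0]
    return o,R@np.array([p[0],p[1],1.])
def onplane(C,u,v,z):
    o,d=ray(C,u,v); return o+d*(z-o[2])/d[2]
def proj(C,P):
    K,D,o,R=C
    r=cv2.Rodrigues(R.T)[0]
    return cv2.projectPoints(np.atleast_2d(np.array(P,float)),r,-R.T@o,K,D)[0][:,0]
def save(n,img): cv2.imwrite('pics/'+n,img[:,:,::-1])
E
python3 - <<'E'
from h import *
import pickle
o=status.get_obs(); print({k:np.round(v,3).tolist() for k,v in o.items()})
for n in ['scene','top','wrist']:
    C=cam(n); im,d=optics.capture(n); pickle.dump((C,im,d),open(n+'0.pkl','wb')); save(n+'0.png',im); print(n,np.round(C[2],3),np.round(C[3],3).tolist(),C[0][0,0],C[1])
print(arm.grasp_offset)
E
```

```text
pics
{'time_s': 0.0, 'joint_pos': [-1.31, 0.384, 0.016, 1.371, -0.006, 1.388, -0.047], 'dq': [0.001, -0.0, 0.0, -0.003, 0.001, 0.0, -0.001], 'tau': [0.0, -62.761, 0.845, -37.182, 0.017, 0.014, -0.0], 'tool_pos': [0.199, 0.592, 0.23], 'tool_rot': [[-0.001, 0.318, 0.948], [-0.002, 0.948, -0.318], [-1.0, -0.002, 0.0]], 'wrist_force': [-0.597, -0.376, -0.107], 'moment': [0.049, -0.055, 0.004], 'finger_gap': 1.004}
scene [ 1.113 -0.593  0.832] [[0.667, 0.537, -0.516], [0.745, -0.483, 0.461], [-0.001, -0.691, -0.722]] 533.2213304406499 [-0.13784687  0.          0.          0.          0.        ]
top [ 0.399 -0.123  1.335] [[0.003, -0.991, 0.136], [-1.0, -0.004, -0.01], [0.01, -0.136, -0.991]] 586.35762539762 [-0.12265545  0.          0.          0.          0.        ]
wrist [0.13  0.616 0.372] [[0.319, 0.909, 0.267], [0.948, -0.305, -0.093], [-0.003, 0.283, -0.959]] 413.4780999035116 [-0.0114073  0.         0.         0.         0.       ]
0.0187
```

View pics/scene0.png

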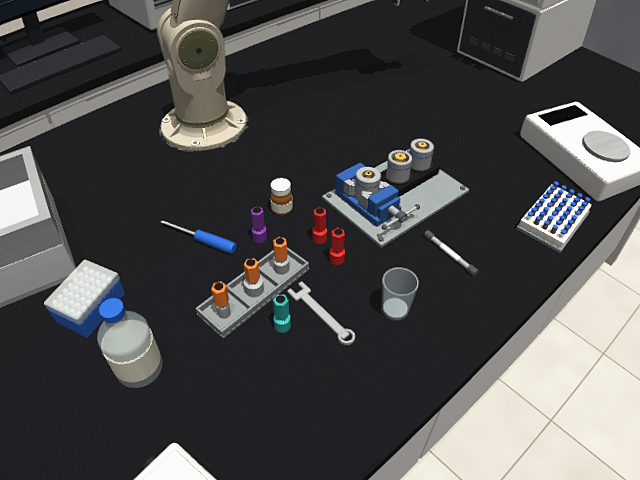

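View pics/top0.png

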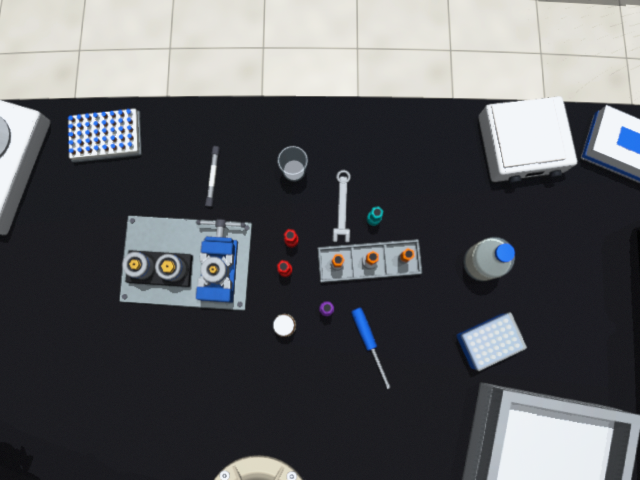

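View pics/wrist0.png

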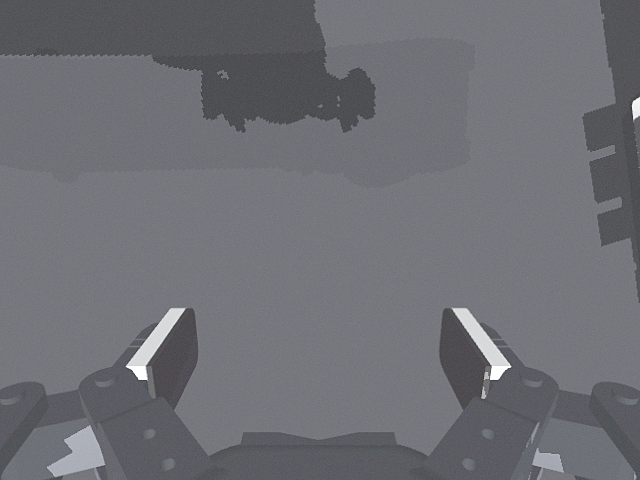

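The scene has three orange tools in the tray: in top view at (338,261), (372,258) and (407,255). Similar ones outside the tray are purple (327,309), red (291,238) and (285,268), and turquoise (376,215), and these aren't meant. The vice filter is at (213,268) and the parked ones at (138,264) and (171,266). I'll confirm this in enlarged crops.

```bash
python3 - <<'E'
from h import *
import pickle
C,im,d=pickle.load(open('top0.pkl','rb'))
a=cv2.resize(im[215:310,120:255],None,fx=5.5,fy=5.5,interpolation=cv2.INTER_CUBIC); save('c1.png',a)
a=cv2.resize(im[225:295,310:430],None,fx=6.5,fy=6.5,interpolation=cv2.INTER_CUBIC); save('c2.png',a)
C,im,d=pickle.load(open('scene0.pkl','rb'))
a=cv2.resize(im[130:230,330:440],None,fx=5.5,fy=5.5,interpolation=cv2.INTER_CUBIC); save('c3.png',a)
a=cv2.resize(im[225:335,190:320],None,fx=5,fy=5,interpolation=cv2.INTER_CUBIC); save('c4.png',a)
E
```

```text
(no output)
```

View pics/c1.png

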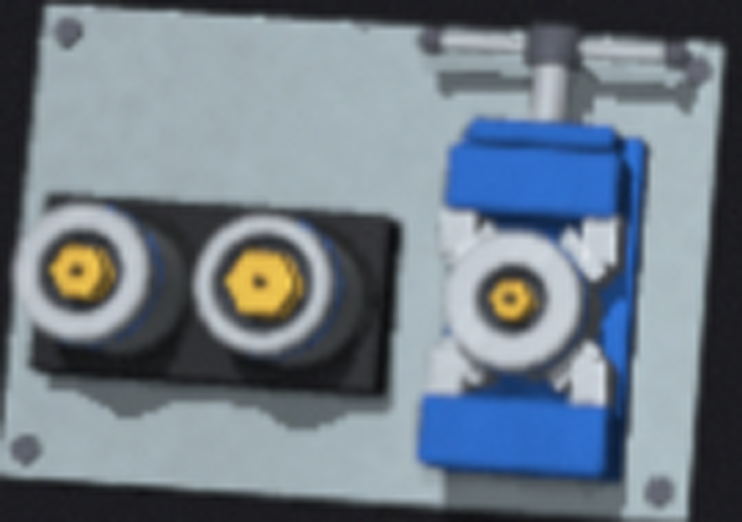

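View pics/c2.png

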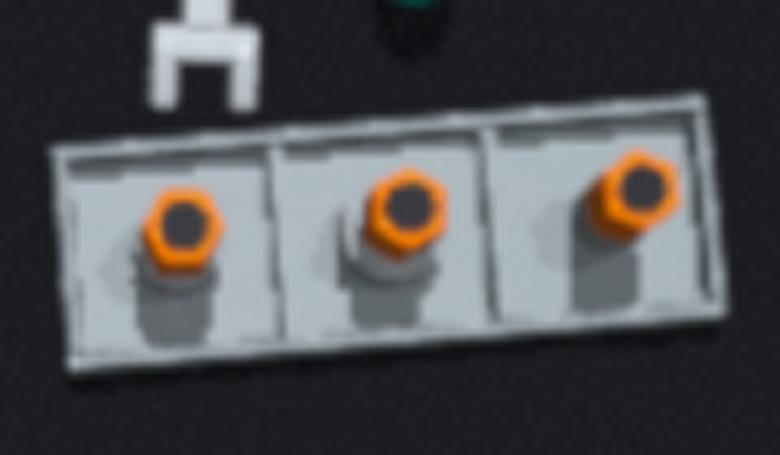

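View pics/c3.png

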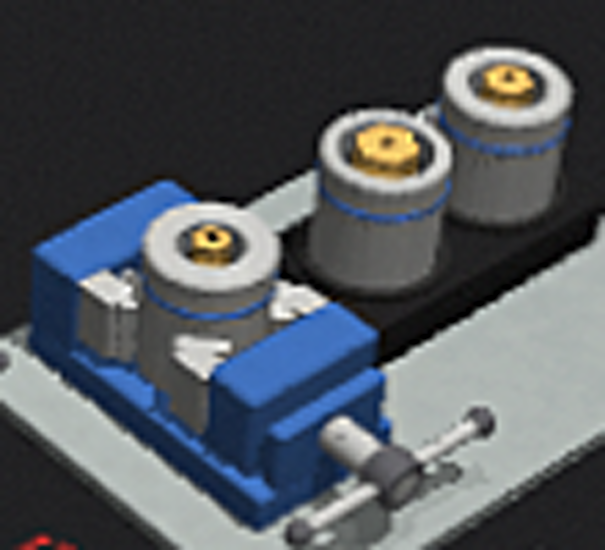

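View pics/c4.png

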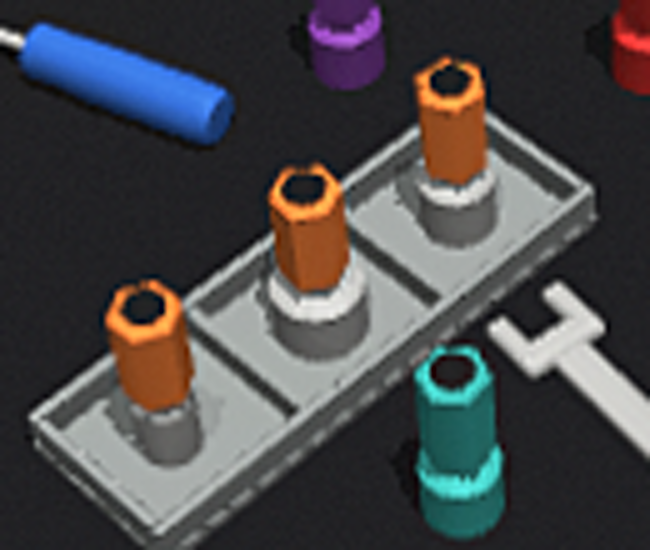

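The vice nut is clearly the smallest of the three, smaller than both parked ones, so the 14 looks most likely. The narrowest orange tool is at the right of the tray in top view, (407,255), and at front-left (220,300) in scene. I'll measure both.

```bash
cat > m.py <<'E'
from h import *
import pickle
def orange(im):
    h=cv2.cvtColor(im,cv2.COLOR_RGB2HSV)
    return cv2.inRange(h,(5,150,90),(18,255,255))
C,im,d=pickle.load(open('top0.pkl','rb'))
# amber nuts have hue ~20; tools
m=orange(im); m[:225]=0;m[300:]=0;m[:,:310]=0;m[:,430:]=0
h=cv2.cvtColor(im,cv2.COLOR_RGB2HSV)
# bright top-face only
n,l,s,c=cv2.connectedComponentsWithStats(m)
for i in range(1,n):
    if s[i,4]<20: continue
    mm=(l==i).astype(np.uint8)
    cn=cv2.findContours(mm,cv2.RETR_EXTERNAL,cv2.CHAIN_APPROX_NONE)[0]
    hull=cv2.convexHull(np.vstack(cn)); M=cv2.moments(hull); 
    print(s[i],c[i],'hull',M['m10']/M['m00'],M['m01']/M['m00'],onplane(C,M['m10']/M['m00'],M['m01']/M['m00'],.087))
# plate mask
pl=cv2.inRange(h,(80,10,110),(110,60,220))
for nm,(r0,r1,c0,c1),z in [('plate',(205,320,110,262),.010),('tray',(230,295,310,430),.022)]:
    q=np.zeros_like(pl); q[r0:r1,c0:c1]=(im[r0:r1,c0:c1].max(2)>95)*255
    if nm=='tray': q[:,:]=q*1
    q=cv2.morphologyEx(q,cv2.MORPH_CLOSE,np.ones((5,5)))
    cn=max(cv2.findContours(q,cv2.RETR_EXTERNAL,cv2.CHAIN_APPROX_NONE)[0],key=cv2.contourArea)
    P=np.array([onplane(C,*p[0],z)[:2] for p in cv2.convexHull(cn)]).astype(np.float32)
    r=cv2.minAreaRect(P); print(nm,r)
    save(nm+'m.png',cv2.cvtColor(q,cv2.COLOR_GRAY2RGB))
E
python3 m.py; python3 - <<'E'
from h import *
import pickle
# depth: top face of rim heights around vice, and depth-based points
for n in ['top','scene']:
    C,im,d=pickle.load(open(n+'0.pkl','rb'))
    v,u=np.mgrid[0:480,0:640]
    p=cv2.undistortPoints(np.stack([u,v],-1).reshape(-1,1,2).astype(float),C[0],C[1])[:,0]
    P=(np.c_[p,np.ones(len(p))]*d.reshape(-1,1))@C[3].T+C[2]
    pickle.dump(P.reshape(480,640,3),open(n+'P.pkl','wb'))
    P=P.reshape(480,640,3)
    print(n,P[400,250] if n=='top' else P[300,150], P[268,213] if n=='top' else P[177,368])
P=pickle.load(open('topP.pkl','rb'))
sel=(P[...,2]>.086)&(P[...,2]<.098);sel[:240]=0;sel[295:]=0
n,l,s,c=cv2.connectedComponentsWithStats(sel.astype(np.uint8))
for i in range(1,n):
    if s[i,4]>30: print(s[i],c[i],P[l==i].mean(0))
E
```

```text
[401 249  13  13  93] [406.41935484 255.29032258] hull 406.9698340874811 254.88536953242834 [ 0.55428682 -0.3205528   0.087     ]
[366 252  12  13  80] [371.3125 258.325 ] hull 371.68770226537214 257.752427184466 [ 0.54781218 -0.24425126  0.087     ]
[332 255  12  12  73] [337.16438356 261.19178082] hull 337.4511784511784 260.4848484848485 [ 0.54164886 -0.170678    0.087     ]
plate ((0.5468065738677979, 0.17525237798690796), (0.2914113998413086, 0.2016577571630478), 86.75704956054688)
tray ((0.5680950284004211, -0.24416905641555786), (0.11433815211057663, 0.23073668777942657), 4.757711410522461)
top [ 0.23624461  0.02188689 -0.00046527] [0.52361574 0.09484501 0.09375503]
scene [ 0.43295979 -0.41415563  0.00046949] [0.52534675 0.09545873 0.08531852]
[404 251  10   9  35] [409.02857143 255.2       ] [ 0.55347251 -0.32481635  0.08819534]
[472 250  11  24  42] [475.73809524 263.33333333] [ 0.53582245 -0.46917442  0.09179786]
[123 252  25  25 285] [135.01052632 263.92280702] [0.5317791  0.26536645 0.09051209]
[368 252   8   9  35] [372.14285714 256.48571429] [ 0.55049792 -0.24520829  0.08750124]
[155 255  26  24 224] [167.42857143 266.57142857] [0.52653007 0.19424526 0.09007266]
[200 257  26  26 355] [212.5915493  269.49859155] [0.52076567 0.09627008 0.09025031]
[129 260  11   9  68] [133.98529412 263.77941176] [0.53188482 0.26711125 0.09211937]
[161 261  14  11 108] [167.34259259 266.11111111] [0.52724298 0.19381271 0.09255342]
[209 266   7   7  36] [212.16666667 269.27777778] [0.5209318  0.09666858 0.09315747]
```

```bash
python3 -m pendant '[[[0,0,40,0,50],[0,0,40,0,50],[0,0,40,0,50],[0,-20,36,0,50],[0,-20,36,0,50]]]'; python3 -m pendant '[[[0,-40,10,0,50],[0,-40,10,0,50],[0,-40,10,0,50],[0,-40,10,0,50],[0,-40,10,0,50]]]';python3 -m pendant '[[[0,-38,15,0,50],[0,-38,15,0,50],[0,-38,15,0,50],[0,-38,15,0,50],[0,-38,15,0,50]]]'
```

```text
time_s: 0.57
tool_pos: [0.3604, 0.4997, 0.2262]
tool_rot: [[-0.009, 0.294, 0.956], [-0.002, 0.956, -0.294], [-1.0, -0.004, -0.008]]
wrist_force: [1.0, 0.0, 0.9]
finger_gap: 0.587
time_s: 0.98
tool_pos: [0.3551, 0.2903, 0.2221]
tool_rot: [[-0.01, 0.305, 0.952], [-0.008, 0.952, -0.305], [-1.0, -0.011, -0.007]]
wrist_force: [0.8, 0.6, 0.9]
finger_gap: 0.587
time_s: 1.4
tool_pos: [0.365, 0.0824, 0.2225]
tool_rot: [[-0.012, 0.303, 0.953], [-0.007, 0.953, -0.303], [-1.0, -0.01, -0.009]]
wrist_force: [1.1, -0.4, -0.3]
finger_gap: 0.586
```

```bash
python3 -m pendant '[[[0,-30,27,0,50],[0,-30,27,0,50],[0,-30,27,0,50],[0,-30,27,0,50],[0,-30,27,0,50]]]'; python3 -m pendant '[[[0,-30,27,0,50],[0,-30,27,0,50],[0,-30,27,0,50],[0,-30,27,0,50],[0,-30,27,0,50]]]';python3 -m pendant '[[[0,0,0,0,50],[0,0,0,0,50]]]'
```

```text
time_s: 1.82
tool_pos: [0.4455, -0.1102, 0.2233]
tool_rot: [[-0.009, 0.302, 0.953], [-0.002, 0.953, -0.302], [-1.0, -0.004, -0.008]]
wrist_force: [1.9, 1.3, -0.7]
finger_gap: 0.584
time_s: 2.23
tool_pos: [0.5309, -0.2998, 0.2231]
tool_rot: [[-0.005, 0.296, 0.955], [-0.002, 0.955, -0.296], [-1.0, -0.003, -0.005]]
wrist_force: [0.5, 0.7, 0.8]
finger_gap: 0.584
time_s: 2.4
tool_pos: [0.5294, -0.3097, 0.2189]
tool_rot: [[-0.014, 0.306, 0.952], [-0.007, 0.952, -0.306], [-1.0, -0.011, -0.011]]
wrist_force: [-0.1, 0.2, 0.1]
finger_gap: 0.583
```

```bash
cat > w.py <<'E'
from h import *
import pickle,sys
n=sys.argv[1]
o=status.get_obs();C=cam('wrist');im,d=optics.capture('wrist')
pickle.dump((C,im,d,o),open(n+'.pkl','wb'));save(n+'.png',im)
T=o['tool_pos'];R=np.array(o['tool_rot']);print(np.round(T,4),'yaw y',np.degrees(np.arctan2(R[1,1],R[0,1])))
print('TCP px',proj(C,T),'grasp below',proj(C,[T[0],T[1],.087]),C[2])
E
python3 w.py w1
```

```text
[ 0.5294 -0.3097  0.2189] yaw y 72.176768668286
TCP px [[318.10682193 316.71177847]] grasp below [[320.47890908 229.48223237]] [ 0.46244572 -0.28620748  0.36141387]
```

View pics/w1.png

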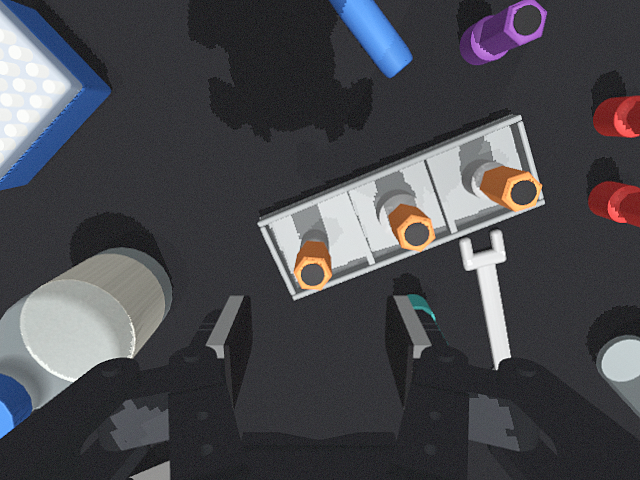

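The wrist view shows the narrow orange tool, with its top face at (313,272), and its neighbours at (416,232) and (521,191). The bottle is at (90,310), clear of the gripper. Next I'll measure the hex face and its yaw.

```bash
cat > hexm.py <<'E'
from h import *
import pickle,sys
n,z,u0,v0=sys.argv[1],float(sys.argv[2]),int(sys.argv[3]),int(sys.argv[4])
C,im,d,o=pickle.load(open(n+'.pkl','rb'))
w=32
a=im[v0-w:v0+w,u0-w:u0+w]
save(n+'c.png',cv2.resize(a,None,fx=9,fy=9,interpolation=cv2.INTER_CUBIC))
h=cv2.cvtColor(a,cv2.COLOR_RGB2HSV)
v=h[...,2]; m=(h[...,1]>100)
print('V pct in orange',np.percentile(v[m],[10,30,50,70,90]))
E
python3 hexm.py w1 .087 313 272
```

```text
V pct in orange [142.5 148.  178.  255.  255. ]
```

View pics/w1c.png

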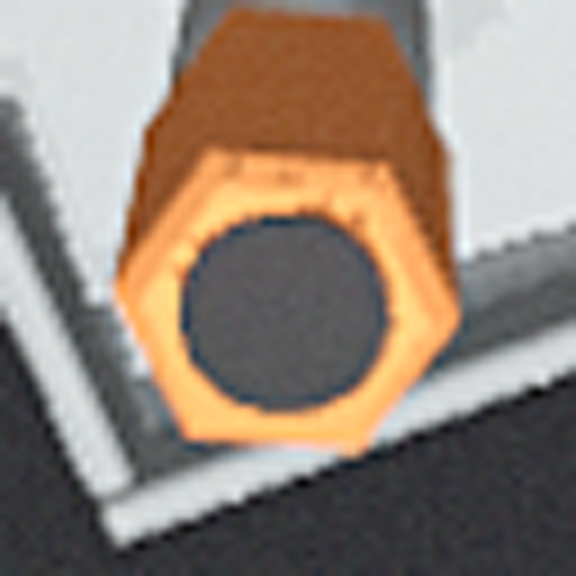

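```bash
cat >> hexm.py <<'E'
m=((v>205)&(h[...,0]<22)&(h[...,1]>70)).astype(np.uint8)
nn,l,s,c=cv2.connectedComponentsWithStats(m); i=1+np.argmax(s[1:,4]); 
cn=np.vstack(cv2.findContours((l==i).astype(np.uint8),cv2.RETR_EXTERNAL,cv2.CHAIN_APPROX_NONE)[0])
H=cv2.convexHull(cn)[:,0]+np.array([u0-w,v0-w])
P=np.array([onplane(C,*p,z)[:2] for p in H])
P0=P.mean(0);Pm=((P-P0)*1e4).astype(np.float32)
M=cv2.moments(Pm.reshape(-1,1,2)); cen=np.array([M['m10'],M['m01']])/M['m00']
print('centre',cen/1e4+P0,'area mm2',M['m00']/100,'expect',.866*24**2)
# width vs angle (support function) -> flat normals at minima mod 60
q=(Pm-cen)/10.
an=np.arange(-30,30,1.)
wd=[np.mean([np.ptp(q@[np.cos(np.radians(t+k)),np.sin(np.radians(t+k))]) for k in (0,60,120)]) for t in an]
f=np.fft.fft(wd)[1]; ph=(np.angle(f)) 
# wd ~ A - B cos(2pi (t-t0)/60)
k=np.arange(60); z1=np.sum(np.array(wd)*np.exp(-2j*np.pi*k/60)); 
tmax=-np.angle(z1)*60/(2*np.pi)-30; print('flat normal yaw mod60:',(tmax+30)%60, 'min by scan',an[np.argmin(wd)],min(wd),max(wd))
E
python3 hexm.py w1 .087 313 272
```

```text
V pct in orange [142.5 148.  178.  255.  255. ]
centre [ 0.55806931 -0.32491107] area mm2 482.5908948204599 expect 498.816
flat normal yaw mod60: 38.20634645010028 min by scan -23.0 23.878335833773274 26.728242865695773
```

```bash
python3 -m pendant '[[[10,-2,9,-6.5,50],[10,-2,10,-6.5,50],[10,-2,10,-6.5,50],[10,-2,9,-6,50]]]'; python3 w.py w2
```

```text
time_s: 2.78
tool_pos: [0.5654, -0.3194, 0.1808]
tool_rot: [[-0.009, -0.15, 0.989], [-0.006, 0.989, 0.15], [-1.0, -0.005, -0.009]]
wrist_force: [-0.2, -0.7, 0.1]
finger_gap: 0.582
[ 0.5654 -0.3194  0.1808] yaw y 98.60494458217846
TCP px [[317.50682234 316.56941619]] grasp below [[318.59743905 245.22316214]] [ 0.49501849 -0.32897655  0.32326039]
```

View pics/w2.png

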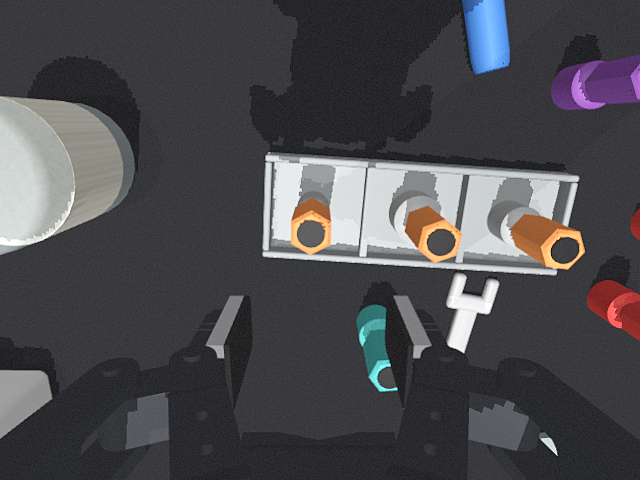

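```bash
python3 hexm.py w2 .087 311 232
```

```text
V pct in orange [156. 161. 249. 255. 255.]
centre [ 0.55834121 -0.32534272] area mm2 482.39837999827347 expect 498.816
flat normal yaw mod60: 37.266625249143125 min by scan -23.0 23.84048505274684 26.99024273836804
```

```bash
python3 -m pendant '[[[20,-5,-8,1,50],[20,0,0,0,50],[0,0,0,0,50]]]'
```

```text
time_s: 3.08
tool_pos: [0.5602, -0.3191, 0.1393]
tool_rot: [[-0.007, -0.143, 0.99], [-0.002, 0.99, 0.143], [-1.0, -0.001, -0.007]]
wrist_force: [0.6, 1.9, -0.6]
finger_gap: 0.583
```

```bash
python3 -m pendant '[[[10,-7,-3,1,50],[0,0,0,0,50]]]'; python3 w.py w3
```

```text
time_s: 3.25
tool_pos: [0.5583, -0.3245, 0.1306]
tool_rot: [[-0.006, -0.123, 0.992], [-0.001, 0.992, 0.123], [-1.0, -0.0, -0.006]]
wrist_force: [-1.0, -0.2, 0.2]
finger_gap: 0.585
[ 0.5583 -0.3245  0.1306] yaw y 97.07699031303665
TCP px [[317.60400442 316.54294072]] grasp below [[317.84096291 275.01876448]] [ 0.48726727 -0.33280362  0.27279331]
```

```bash
python3 hexm.py w3 .087 311 235
```

```text
V pct in orange [155. 158. 160. 227. 255.]
centre [ 0.55048347 -0.32627409] area mm2 140.2588922529161 expect 498.816
flat normal yaw mod60: 41.77591803517551 min by scan -22.0 16.931861054612384 17.514812941701074
```

View pics/w3.png

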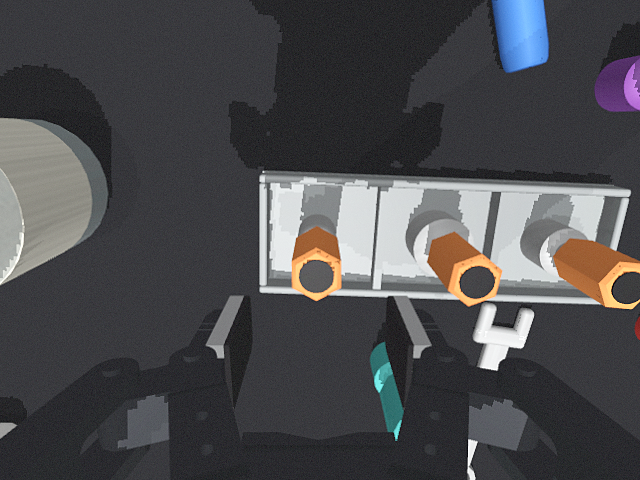

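```bash
python3 -m pendant '[[[28,0,0,0,50],[28,0,0,0,50],[22,0,0,0,50],[0,0,0,0,50]]]'
```

```text
time_s: 3.63
tool_pos: [0.564, -0.3256, 0.0599]
tool_rot: [[0.008, -0.124, 0.992], [-0.006, 0.992, 0.124], [-1.0, -0.007, 0.008]]
wrist_force: [-0.7, 1.5, -0.9]
finger_gap: 0.584
```

```bash
python3 -m pendant '[[[10,0,-6,0,50],[2,0,0,0,50]]]'
```

```text
time_s: 3.8
tool_pos: [0.5593, -0.3266, 0.0504]
tool_rot: [[0.01, -0.124, 0.992], [-0.007, 0.992, 0.124], [-1.0, -0.008, 0.01]]
wrist_force: [-0.5, 0.2, -0.5]
finger_gap: 0.584
```

Next I'll close the fingers.

```bash
python3 -m pendant '[[[2,0,0,0,10],[1,0,0,0,10],[1,0,0,0,10],[0,0,0,0,10],[0,0,0,0,10]]]'; python3 -m pendant '[[[0,0,0,0,10],[0,0,0,0,10]]]'
```

```text
time_s: 4.22
tool_pos: [0.5631, -0.3276, 0.0527]
tool_rot: [[0.018, -0.124, 0.992], [-0.01, 0.992, 0.124], [-1.0, -0.012, 0.016]]
wrist_force: [0.2, -0.5, -1.4]
finger_gap: 0.273
time_s: 4.38
tool_pos: [0.5635, -0.3276, 0.0533]
tool_rot: [[0.018, -0.124, 0.992], [-0.01, 0.992, 0.124], [-1.0, -0.012, 0.017]]
wrist_force: [-0.1, 0.2, -1.4]
finger_gap: 0.278
```

Gripped: the opening reads about 23.8 mm, which matches a 24 mm handle. Lifting.

```bash
python3 -m pendant '[[[-30,0,0,0,10],[-35,0,0,0,10],[-35,0,0,0,10],[-30,0,0,0,10],[0,0,0,0,10]]]'; python3 w.py w4
```

```text
time_s: 4.8
tool_pos: [0.5589, -0.325, 0.1852]
tool_rot: [[0.01, -0.124, 0.992], [-0.007, 0.992, 0.124], [-1.0, -0.008, 0.009]]
wrist_force: [0.5, -1.0, -0.6]
finger_gap: 0.272
[ 0.5589 -0.325   0.1852] yaw y 97.10086821045441
TCP px [[317.53193532 316.64771496]] grasp below [[319.27012371 240.26117044]] [ 0.48555062 -0.33255109  0.32629378]
```

View pics/w4.png

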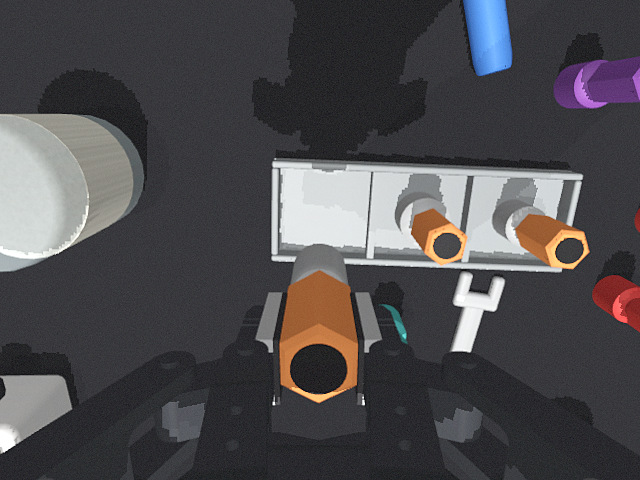

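The tool is held, with its top face at (318,368), and its tray compartment is now empty. I'll work out its axis relative to the TCP, then the move to the vice.

```bash
cat > off.py <<'E'
from h import *
import pickle,sys
C,im,d,o=pickle.load(open(sys.argv[1]+'.pkl','rb'))
T=np.array(o['tool_pos']);R=np.array(o['tool_rot'])
h=cv2.cvtColor(im,cv2.COLOR_RGB2HSV)
# dark bore circle
m=np.zeros(im.shape[:2],np.uint8); b=im[335:405,280:358].max(2)<60; m[335:405,280:358]=b
n,l,s,c=cv2.connectedComponentsWithStats(m); i=l[368,318]; print('bore',s[i],c[i])
P=onplane(C,*c[i],T[2]+.0337); print('axis at top',P,'in tool',R.T@(P-T)*1e3)
E
python3 off.py w4
```

```text
bore [ 290  344   57   50 2202] [318.14305177 368.63396912]
axis at top [ 0.55854354 -0.32453717  0.21893082] in tool [-33.7044163    0.26002889   0.05172488]
```

```bash
cat > off2.py <<'E'
from h import *
import pickle,sys
C,im,d,o=pickle.load(open(sys.argv[1]+'.pkl','rb'))
T=np.array(o['tool_pos']);R=np.array(o['tool_rot'])
t=np.linspace(0,2*np.pi,120)
for z0 in (-5,-3,-1.5,0,1.5,3):
    Q=np.c_[np.full(120,48.3),12.5*np.cos(t),z0+12.5*np.sin(t)]/1e3
    p=proj(C,T+Q@R.T); print(z0,'rows min',p[:,1].min(),'cols',p[:,0].min(),p[:,0].max(), 'at',p[p[:,1].argmin()])
save(sys.argv[1]+'m.png',cv2.resize(im[225:305,270:370],None,fx=7,fy=7,interpolation=cv2.INTER_CUBIC))
E
python3 off2.py w4
```

```text
-5 rows min 236.83058275672602 cols 292.0728948006324 343.4122113996745 at [317.3655268  236.83058276]
-3 rows min 240.83566780434847 cols 292.1501111356316 343.3452142699311 at [317.37178546 240.8356678 ]
-1.5 rows min 243.82454710674952 cols 292.20777314880985 343.29518024935675 at [317.37645729 243.82454711]
0 rows min 246.80070434061057 cols 292.2652217595068 343.2453286041797 at [317.38111022 246.80070434]
1.5 rows min 249.76421007305782 cols 292.32245794245966 343.1956585230637 at [317.38574437 249.76421007]
3 rows min 252.71513444990188 cols 292.379482668843 343.1461691973411 at [317.39035981 252.71513445]
```

View pics/w4m.png

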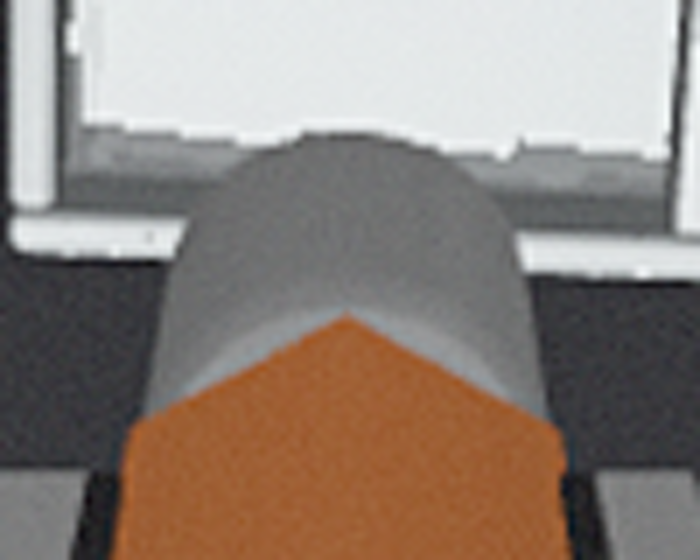

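```bash
python3 -m pendant '[[[0,36,6,0,10],[0,38,6,0,10],[0,38,6,0,10],[0,38,6,0,10],[0,38,6,0,10]]]'; python3 -m pendant '[[[0,38,6,0,10],[0,38,6,-4,10],[0,37,0,-5,10],[0,37,-3,-5,10]]]'
```

```text
time_s: 5.27
tool_pos: [0.5598, -0.1413, 0.1764]
tool_rot: [[0.003, -0.103, 0.995], [-0.013, 0.995, 0.103], [-1.0, -0.013, 0.001]]
wrist_force: [2.5, 0.4, -1.7]
finger_gap: 0.27
time_s: 5.6
tool_pos: [0.5424, 0.0161, 0.169]
tool_rot: [[-0.003, -0.347, 0.938], [-0.014, 0.938, 0.347], [-1.0, -0.012, -0.008]]
wrist_force: [1.0, 0.5, -1.2]
finger_gap: 0.269
```

```bash
python3 -m pendant '[[[-8,28,22,-2,10],[-8,28,22,-2,10],[-5,25,22,-2,10],[0,0,0,0,10]]]'; python3 w.py w5
```

```text
time_s: 5.93
tool_pos: [0.564, 0.1322, 0.1815]
tool_rot: [[-0.017, -0.465, 0.885], [-0.01, 0.885, 0.465], [-1.0, -0.001, -0.02]]
wrist_force: [-1.3, 2.0, -2.2]
finger_gap: 0.27
[0.564  0.1322 0.1815] yaw y 117.71124100997473
TCP px [[317.09836263 316.21103375]] grasp below [[317.73739685 246.28206816]] [0.50232484 0.10059245 0.32467618]
```

View pics/w5.png

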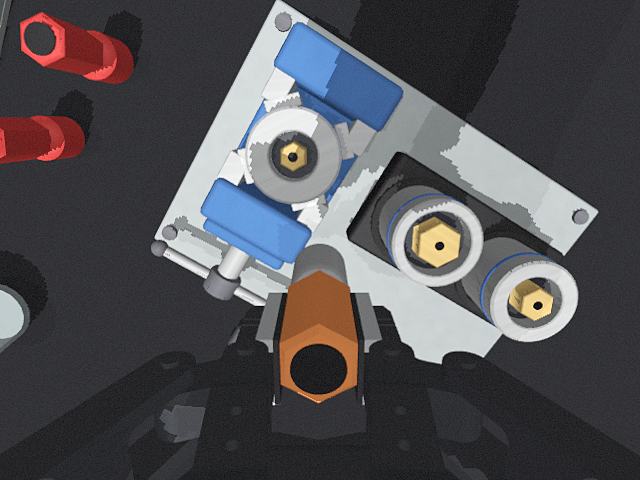

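The view shows the vice filter ring at (293,156) with the nut at (292,156), the smallest, and the parked ones at (437,240) and (535,300). I'll measure the ring centre, nut and vice yaw.

```bash
cat > nut.py <<'E'
from h import *
import pickle,sys
C,im,d,o=pickle.load(open(sys.argv[1]+'.pkl','rb'))
h=cv2.cvtColor(im,cv2.COLOR_RGB2HSV)
m=cv2.inRange(h,(12,90,90),(32,255,255))
lim=[int(x) for x in sys.argv[2:]] or [0,340]
n,l,s,c=cv2.connectedComponentsWithStats(cv2.morphologyEx(m,cv2.MORPH_CLOSE,np.ones((5,5))))
for i in range(1,n):
    if s[i,4]<60 or c[i,1]>345: continue
    cn=np.vstack(cv2.findContours((l==i).astype(np.uint8),cv2.RETR_EXTERNAL,cv2.CHAIN_APPROX_NONE)[0])
    q=cv2.convexHull(cn)[:,0]; P=np.array([onplane(C,*p,.095)[:2] for p in q]);P0=P.mean(0);Pm=((P-P0)*1e4).astype(np.float32)
    M=cv2.moments(Pm.reshape(-1,1,2)); cen=np.array([M['m10'],M['m01']])/M['m00']/1e4+P0
    print('nut px',c[i].round(1),'world',cen.round(4),'equiv AF',np.sqrt(M['m00']/100/.866))
# ring inner/outer for vice housing: bright low-sat ring near first nut
save(sys.argv[1]+'v.png',cv2.resize(im[90:220,230:360],None,fx=4.5,fy=4.5,interpolation=cv2.INTER_CUBIC))
pts=[(-.027,0),(0.027,0),(0,.027),(0,-.027)]
E
python3 nut.py w5
```

```text
nut px [293.2 155.8] world [0.5226 0.0954] equiv AF 14.120475227231834
nut px [435.3 241.7] world [0.5281 0.1902] equiv AF 26.682259857484635
nut px [318.4 326.3] world [0.6158 0.1599] equiv AF 63.59033008230354
nut px [530.9 300. ] world [0.5323 0.2607] equiv AF 23.278879121803353
```

View pics/w5v.png

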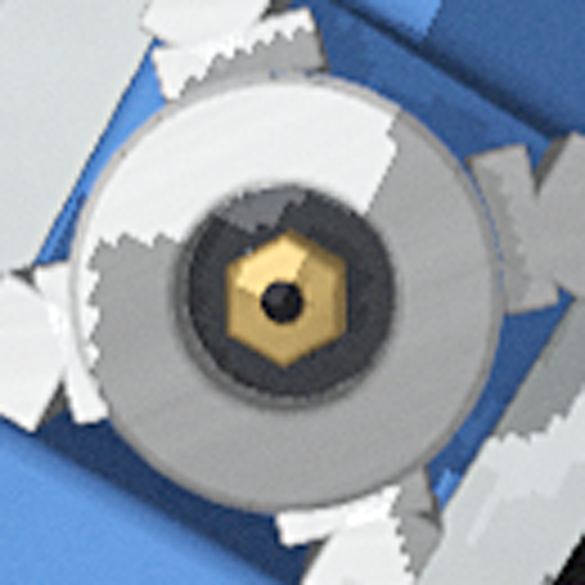

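```bash
cat > go.py <<'E'
from h import *
o=status.get_obs();T=np.array(o['tool_pos']);R=np.array(o['tool_rot'])
N=np.array([.5226,.0955,.095])
m=T+R@np.array([.0483,.0015,-.0015]); ax=-(R@np.array([-1,-.012,.017]))
print('mouth',m.round(4),'nut-mouth in tool mm',(R.T@(N-m)*1e3).round(1),'axis(down)',ax.round(4),'yaw',np.degrees(np.arctan2(R[1,1],R[0,1])).round(2),'F',np.round(o['wrist_force'],1),'gap',o['finger_gap'].__round__(3))
E
python3 go.py; python3 - <<'E'
from h import *
import pickle
C=pickle.load(open('w5.pkl','rb'))[0]
print(onplane(C,293.7,155.3,.092),onplane(C,293.8,156.3,.095))
a=onplane(C,435.3,241.7,.095);b=onplane(C,530.9,300,.095)
q=b-a;print(np.degrees(np.arctan2(q[1],q[0])))
E
```

```text
mouth [0.5605 0.1287 0.1326] nut-mouth in tool mm [ 38.7 -11.9 -48.1] axis(down) [-0.0393 -0.0096 -0.9994] yaw 117.49 F [-0.6 -1.1 -2. ] gap 0.27
[0.52243761 0.09544661 0.092     ] [0.52263247 0.0958034  0.095     ]
86.57376500028579
```

```bash
python3 -m pendant '[[[0,-6,-22,1,10],[2,-5,-20,0,10],[2,0,-4,0,10],[2,0,0,0,10]]]'; python3 go.py
```

```text
time_s: 6.32
tool_pos: [0.524, 0.0962, 0.1707]
tool_rot: [[-0.025, -0.446, 0.894], [-0.016, 0.895, 0.446], [-1.0, -0.004, -0.029]]
wrist_force: [0.1, 0.5, -1.8]
finger_gap: 0.271
mouth [0.5208 0.0961 0.1225] nut-mouth in tool mm [27.4 -1.2  2.1] axis(down) [-0.0453 -0.0133 -0.9991] yaw 116.52 F [ 0.1  0.5 -1.8] gap 0.271
```

```bash
python3 -m pendant '[[[-38,0,0,0,10],[-38,0,0,0,10],[-20,0,0,0,10],[0,0,0,0,10]]]'; python3 go.py;  python3 -m pendant '[[[8,0,0,0,10],[8,0,0,0,10],[8,0,0,0,10],[8,0,0,0,10],[8,0,0,0,10]]]'; python3 go.py
```

```text
time_s: 6.65
tool_pos: [0.524, 0.0955, 0.2644]
tool_rot: [[-0.035, -0.442, 0.896], [-0.02, 0.897, 0.442], [-0.999, -0.002, -0.04]]
wrist_force: [0.6, 1.3, -2.3]
finger_gap: 0.271
mouth [0.5203 0.0953 0.2162] nut-mouth in tool mm [121.   -0.6   7.1] axis(down) [-0.0558 -0.0165 -0.9985] yaw 116.26 F [ 0.6  1.3 -2.3] gap 0.271
time_s: 7.07
tool_pos: [0.5222, 0.0941, 0.2167]
tool_rot: [[-0.038, -0.441, 0.897], [-0.021, 0.897, 0.441], [-0.999, -0.002, -0.043]]
wrist_force: [-0.4, -0.4, -1.5]
finger_gap: 0.273
mouth [0.5183 0.0938 0.1686] nut-mouth in tool mm [73.3 -0.2  7.8] axis(down) [-0.0585 -0.0176 -0.9983] yaw 116.18 F [-0.4 -0.4 -1.5] gap 0.273
```

```bash
python3 -m pendant '[[[-10,0,0,0,10],[-10,0,0,0,10],[-10,0,0,0,10],[-10,0,0,0,10],[-10,0,0,0,10]]]'; python3 go.py;  python3 -m pendant '[[[-20,0,0,0,10],[30,0,0,0,10],[30,0,0,0,10],[25,0,0,0,10],[0,0,0,0,10]]]'; python3 go.py
```

```text
time_s: 7.48
tool_pos: [0.5211, 0.0949, 0.2647]
tool_rot: [[-0.049, -0.441, 0.896], [-0.025, 0.897, 0.44], [-0.998, -0.001, -0.055]]
wrist_force: [0.7, -0.0, -1.4]
finger_gap: 0.273
mouth [0.5167 0.0943 0.2166] nut-mouth in tool mm [121.1  -1.4  12.5] axis(down) [-0.0693 -0.0217 -0.9976] yaw 116.18 F [ 0.7 -0.  -1.4] gap 0.273
time_s: 7.9
tool_pos: [0.525, 0.0948, 0.2118]
tool_rot: [[-0.029, -0.442, 0.897], [-0.018, 0.897, 0.441], [-0.999, -0.003, -0.033]]
wrist_force: [-1.0, -0.1, -3.0]
finger_gap: 0.268
mouth [0.5216 0.0947 0.1636] nut-mouth in tool mm [68.5  0.5  3.6] axis(down) [-0.0491 -0.0145 -0.9989] yaw 116.21 F [-1.  -0.1 -3. ] gap 0.268
```

```bash
python3 -m pendant '[[[-40,0,0,0,10],[-40,0,0,0,10]]]'; python3 go.py;  python3 -m pendant '[[[40,0,0,0,10],[30,0,0,0,10]]]'; python3 go.py; python3 -m pendant '[[[0,0,0,0,10]]]'; python3 go.py
```

```text
time_s: 8.07
tool_pos: [0.523, 0.0956, 0.2882]
tool_rot: [[-0.043, -0.441, 0.896], [-0.023, 0.897, 0.441], [-0.999, -0.001, -0.048]]
wrist_force: [1.3, 0.4, -0.4]
finger_gap: 0.271
mouth [0.519  0.0952 0.24  ] nut-mouth in tool mm [144.6  -1.1  10.4] axis(down) [-0.0633 -0.0194 -0.998 ] yaw 116.19 F [ 1.3  0.4 -0.4] gap 0.271
time_s: 8.23
tool_pos: [0.53, 0.0961, 0.238]
tool_rot: [[-0.016, -0.442, 0.897], [-0.013, 0.897, 0.442], [-1.0, -0.005, -0.02]]
wrist_force: [-1.1, -0.3, -4.6]
finger_gap: 0.267
mouth [0.5272 0.0962 0.1897] nut-mouth in tool mm [94.8  1.9 -2.5] axis(down) [-0.0361 -0.0102 -0.9995] yaw 116.24 F [-1.1 -0.3 -4.6] gap 0.267
time_s: 8.32
tool_pos: [0.5295, 0.0961, 0.2375]
tool_rot: [[-0.017, -0.442, 0.897], [-0.014, 0.897, 0.442], [-1.0, -0.005, -0.021]]
wrist_force: [-0.9, 0.0, -0.8]
finger_gap: 0.269
mouth [0.5267 0.0961 0.1892] nut-mouth in tool mm [94.3  1.7 -2. ] axis(down) [-0.0373 -0.0106 -0.9995] yaw 116.25 F [-0.9  0.  -0.8] gap 0.269
```

```bash
python3 -m pendant '[[[-40,0,0,0,10],[-40,0,0,0,10],[40,0,0,0,10],[40,0,0,0,10]]]'; python3 go.py;  python3 -m pendant '[[[-40,0,0,0,10],[-40,0,0,0,10],[40,0,0,0,10],[40,0,0,0,10]]]'; python3 go.py
```

```text
time_s: 8.65
tool_pos: [0.5347, 0.0971, 0.258]
tool_rot: [[0.0, -0.442, 0.897], [-0.008, 0.897, 0.442], [-1.0, -0.008, -0.004]]
wrist_force: [-0.3, 0.1, -4.2]
finger_gap: 0.268
mouth [0.5327 0.0973 0.2097] nut-mouth in tool mm [114.7   3.7  -9.5] axis(down) [-0.0204 -0.0051 -1.    ] yaw 116.24 F [-0.3  0.1 -4.2] gap 0.268
time_s: 8.98
tool_pos: [0.5207, 0.0927, 0.251]
tool_rot: [[-0.027, -0.438, 0.898], [-0.011, 0.899, 0.438], [-1.0, 0.002, -0.03]]
wrist_force: [1.1, 0.1, -4.2]
finger_gap: 0.27
mouth [0.5174 0.0928 0.2028] nut-mouth in tool mm [107.6  -0.    9.1] axis(down) [-0.048  -0.0081 -0.999 ] yaw 116.0 F [ 1.1  0.1 -4.2] gap 0.27
```

```bash
python3 -m pendant '[[[40,0,0,0,10],[40,0,0,0,10],[0,0,0,0,10]]]'; python3 go.py;  python3 -m pendant '[[[-40,0,0,0,10],[-40,0,0,0,10],[40,0,0,0,10],[40,0,0,0,10]]]'; python3 go.py
```

```text
time_s: 9.23
tool_pos: [0.5187, 0.092, 0.1724]
tool_rot: [[-0.026, -0.438, 0.898], [-0.01, 0.899, 0.438], [-1.0, 0.002, -0.027]]
wrist_force: [-1.9, 0.5, -2.5]
finger_gap: 0.271
mouth [0.5155 0.0922 0.1242] nut-mouth in tool mm [28.9 -0.2  8.6] axis(down) [-0.0461 -0.0065 -0.9991] yaw 116.0 F [-1.9  0.5 -2.5] gap 0.271
time_s: 9.57
tool_pos: [0.5249, 0.093, 0.1942]
tool_rot: [[-0.012, -0.438, 0.899], [-0.006, 0.899, 0.438], [-1.0, 0.0, -0.013]]
wrist_force: [-0.0, -0.3, -3.7]
finger_gap: 0.273
mouth [0.5223 0.0934 0.1459] nut-mouth in tool mm [50.9  1.7  1.9] axis(down) [-0.0326 -0.0023 -0.9997] yaw 115.98 F [-0.  -0.3 -3.7] gap 0.273
```

```bash
python3 -m pendant '[[[-40,0,0,0,10],[-40,0,0,0,10],[40,0,0,0,10],[40,0,0,0,10],[25,0,0,0,10]]]'; python3 go.py;  python3 -m pendant '[[[-40,0,0,0,10],[-40,0,0,0,10],[40,0,0,0,10],[40,0,0,0,10],[20,0,0,0,10]]]'; python3 go.py
```

```text
time_s: 9.98
tool_pos: [0.5205, 0.0912, 0.1772]
tool_rot: [[-0.016, -0.436, 0.9], [-0.003, 0.9, 0.436], [-1.0, 0.004, -0.016]]
wrist_force: [-1.2, 0.8, -2.2]
finger_gap: 0.269
mouth [0.5177 0.0917 0.1289] nut-mouth in tool mm [33.8  1.1  6.6] axis(down) [-3.640e-02  2.000e-04 -9.996e-01] yaw 115.84 F [-1.2  0.8 -2.2] gap 0.269
time_s: 10.4
tool_pos: [0.5188, 0.0904, 0.1704]
tool_rot: [[-0.017, -0.434, 0.901], [-0.001, 0.901, 0.435], [-1.0, 0.007, -0.015]]
wrist_force: [-0.6, 0.3, -2.1]
finger_gap: 0.269
mouth [0.516  0.0911 0.1221] nut-mouth in tool mm [27.   1.   8.3] axis(down) [-0.0372  0.0028 -0.9995] yaw 115.75 F [-0.6  0.3 -2.1] gap 0.269
```

```bash
python3 -m pendant '[[[-20,0,0,0,10],[0,0,0,0,10],[0,0,0,0,10]]]'; python3 go.py;  python3 -m pendant '[[[0,0,40,0,10],[0,0,40,0,10],[0,0,0,0,10]]]'; python3 go.py; python3 -m pendant '[[[0,0,-40,0,10],[0,0,-40,0,10],[0,0,0,0,10]]]'; python3 go.py
```

```text
time_s: 10.65
tool_pos: [0.5202, 0.0908, 0.197]
tool_rot: [[-0.017, -0.435, 0.9], [-0.0, 0.901, 0.435], [-1.0, 0.007, -0.015]]
wrist_force: [-1.2, 0.4, -2.4]
finger_gap: 0.269
mouth [0.5174 0.0915 0.1488] nut-mouth in tool mm [53.7  1.   7.3] axis(down) [-0.037   0.0029 -0.9995] yaw 115.76 F [-1.2  0.4 -2.4] gap 0.269
time_s: 10.9
tool_pos: [0.5936, 0.1263, 0.2018]
tool_rot: [[-0.016, -0.434, 0.901], [0.003, 0.901, 0.434], [-1.0, 0.01, -0.013]]
wrist_force: [-2.4, 0.9, -3.7]
finger_gap: 0.271
mouth [0.5908 0.1272 0.1536] nut-mouth in tool mm [ 59.5   0.5 -74.5] axis(down) [-0.0362  0.0068 -0.9995] yaw 115.72 F [-2.4  0.9 -3.7] gap 0.271
time_s: 11.15
tool_pos: [0.5225, 0.0919, 0.2029]
tool_rot: [[-0.019, -0.437, 0.899], [-0.004, 0.9, 0.437], [-1.0, 0.005, -0.019]]
wrist_force: [0.6, -1.1, -3.1]
finger_gap: 0.272
mouth [0.5196 0.0924 0.1547] nut-mouth in tool mm [59.6  1.2  5.2] axis(down) [-3.980e-02 -5.000e-04 -9.994e-01] yaw 115.89 F [ 0.6 -1.1 -3.1] gap 0.272
```

```bash
python3 -m pendant '[[[-40,0,0,0,10],[-40,0,0,0,10],[40,0,0,0,10],[30,0,0,0,10],[0,0,0,0,10]]]'; python3 go.py;  python3 -m pendant '[[[0,0,0,0,10],[28,0,0,0,10],[28,0,0,0,10],[0,0,0,0,10]]]'; python3 go.py
```

```text
time_s: 11.57
tool_pos: [0.5251, 0.0918, 0.2298]
tool_rot: [[-0.006, -0.436, 0.9], [0.003, 0.9, 0.436], [-1.0, 0.005, -0.004]]
wrist_force: [-1.0, -0.2, -1.9]
finger_gap: 0.271
mouth [0.5228 0.0927 0.1815] nut-mouth in tool mm [86.5  2.2  1.4] axis(down) [-0.0267  0.0064 -0.9998] yaw 115.86 F [-1.  -0.2 -1.9] gap 0.271
time_s: 11.9
tool_pos: [0.5289, 0.0928, 0.1825]
tool_rot: [[0.003, -0.436, 0.9], [0.007, 0.9, 0.436], [-1.0, 0.005, 0.006]]
wrist_force: [-1.7, -0.5, -2.4]
finger_gap: 0.269
mouth [0.527  0.0938 0.1342] nut-mouth in tool mm [39.2  3.3 -3.5] axis(down) [-0.0171  0.0101 -1.    ] yaw 115.86 F [-1.7 -0.5 -2.4] gap 0.269
```

```bash
python3 -m pendant '[[[-40,0,0,0,10],[-40,0,0,0,10],[40,0,0,0,10],[30,0,0,0,10],[0,0,0,0,10]]]'; python3 go.py;  python3 -m pendant '[[[0,0,0,0,10],[25,3,-2,-1,10],[25,0,0,0,10],[0,0,0,0,10]]]'; python3 go.py
```

```text
time_s: 12.32
tool_pos: [0.532, 0.093, 0.209]
tool_rot: [[0.011, -0.436, 0.9], [0.009, 0.9, 0.436], [-1.0, 0.003, 0.013]]
wrist_force: [-1.0, 0.7, -3.0]
finger_gap: 0.266
mouth [0.5305 0.0941 0.1607] nut-mouth in tool mm [65.6  4.5 -7.4] axis(down) [-0.0098  0.0121 -1.0001] yaw 115.84 F [-1.   0.7 -3. ] gap 0.266
time_s: 12.65
tool_pos: [0.5338, 0.0959, 0.1692]
tool_rot: [[0.02, -0.452, 0.892], [0.012, 0.892, 0.452], [-1.0, 0.001, 0.023]]
wrist_force: [-1.6, -0.7, -2.3]
finger_gap: 0.27
mouth [0.5328 0.0972 0.1209] nut-mouth in tool mm [ 25.7   3.1 -10.4] axis(down) [-4.0000e-04  1.4900e-02 -1.0001e+00] yaw 116.86 F [-1.6 -0.7 -2.3] gap 0.27
```

```bash
python3 -m pendant '[[[0,3,-8,0,10],[0,1,-3,0,10],[0,0,0,0,10]]]'; python3 go.py; python3 w.py w6; python3 off.py w6; python3 off2.py w6
```

```text
time_s: 12.9
tool_pos: [0.5232, 0.0943, 0.175]
tool_rot: [[0.024, -0.451, 0.892], [0.013, 0.893, 0.451], [-1.0, 0.001, 0.027]]
wrist_force: [0.3, -0.9, -1.2]
finger_gap: 0.272
mouth [0.5224 0.0956 0.1267] nut-mouth in tool mm [31.7 -0.2 -0.7] axis(down) [ 0.0032  0.0156 -1.0001] yaw 116.81 F [ 0.3 -0.9 -1.2] gap 0.272
[0.5232 0.0943 0.175 ] yaw y 116.80767452737385
TCP px [[317.17272307 316.30086283]] grasp below [[317.53345253 242.70521282]] [0.45520419 0.06049869 0.31475459]
bore [ 290  344   57   50 2185] [318.2215103  368.42837529]
axis at top [0.52233981 0.09435074 0.20869074] in tool [-33.70861329   0.41335236   0.12642871]
-5 rows min 236.5482970302103 cols 291.76926363593327 343.12251814918676 at [317.06464014 236.54829703]
-3 rows min 240.5554475476777 cols 291.8471715584207 343.05622798365454 at [317.07161751 240.55544755]
-1.5 rows min 243.5458744892126 cols 291.90535025463186 343.00672183306676 at [317.07682612 243.54587449]
0 rows min 246.52357806071083 cols 291.9633138344141 342.95739605164124 at [317.08201392 246.52357806]
1.5 rows min 249.48862878765192 cols 292.0210632786599 342.90824983768965 at [317.08718101 249.48862879]
3 rows min 252.4410967750226 cols 292.0785995646982 342.85928239215207 at [317.09232751 252.44109678]
```

View pics/w6.png

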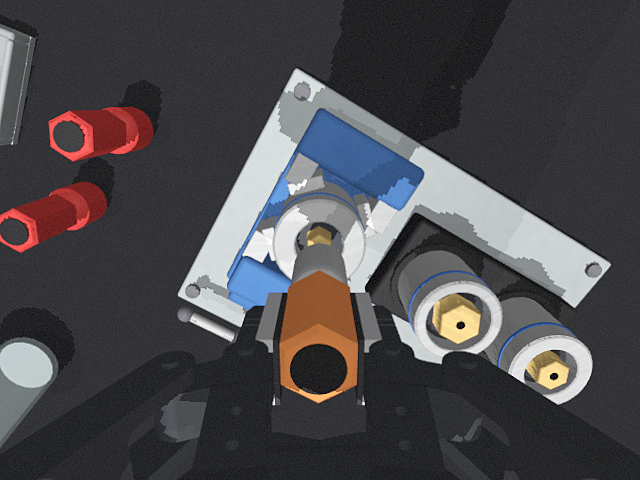

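The socket is held unchanged and the nut shows just behind its mouth at (319,237), centred. Descending in small steps.

```bash
python3 -m pendant '[[[14,0,-1,0,10],[10,0,0,0,10],[0,0,0,0,10]]]'; python3 go.py; python3 - <<'E'
from h import *
import pickle
C,im,d,o=pickle.load(open('w6.pkl','rb'))
print(proj(C,[[.5226,.0955,.095]]))
a=cv2.resize(im[185:305,250:390],None,fx=5,fy=5,interpolation=cv2.INTER_CUBIC)
t=np.linspace(0,2*np.pi,60)
for r,z in((.027,.092),(.014,.092)):
    p=proj(C,np.c_[.5226+r*np.cos(t),.0955+r*np.sin(t),np.full(60,z)])
    cv2.polylines(a,[((p-[250,185]+.5)*5).astype(int).reshape(-1,1,2)],True,(255,0,0),1)
save('w6o.png',a)
E
```

```text
time_s: 13.2
tool_pos: [0.5254, 0.0949, 0.1549]
tool_rot: [[0.031, -0.451, 0.892], [0.016, 0.892, 0.451], [-0.999, 0.0, 0.035]]
wrist_force: [-0.3, -0.7, -1.3]
finger_gap: 0.274
mouth [0.5249 0.0964 0.1066] nut-mouth in tool mm [11.5  0.2 -2.9] axis(down) [ 0.0103  0.0192 -1.    ] yaw 116.82 F [-0.3 -0.7 -1.3] gap 0.274
[[319.83217846 247.15413203]]
```

View pics/w6o.png

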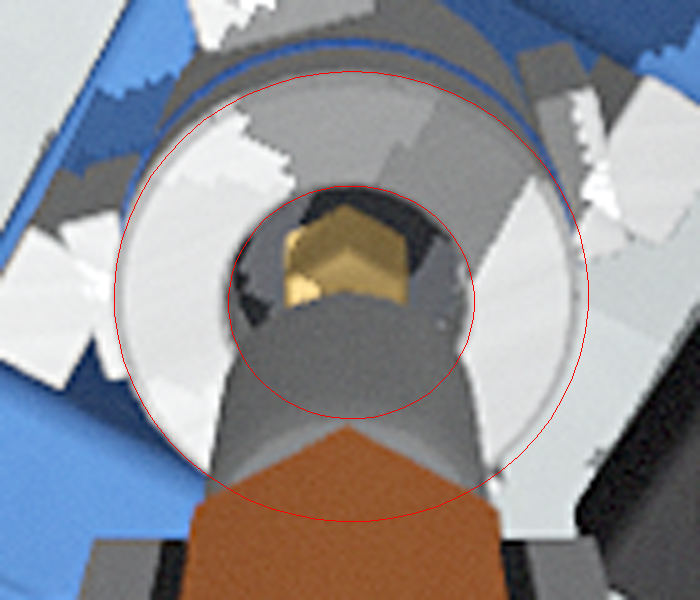

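```bash
python3 -m pendant '[[[5,0,-3,0,10],[3,0,0,0,10]]]'; python3 go.py; python3 w.py w7; python3 - <<'E'
from h import *
import pickle
C,im,d,o=pickle.load(open('w7.pkl','rb'))
save('w7o.png',cv2.resize(im[185:305,250:390],None,fx=5,fy=5,interpolation=cv2.INTER_CUBIC))
E
```

```text
time_s: 13.37
tool_pos: [0.5236, 0.0936, 0.1477]
tool_rot: [[0.032, -0.451, 0.892], [0.016, 0.893, 0.451], [-0.999, 0.0, 0.036]]
wrist_force: [-0.7, -0.6, -2.0]
finger_gap: 0.27
mouth [0.5231 0.0951 0.0994] nut-mouth in tool mm [ 4.4  0.6 -0.4] axis(down) [ 0.0117  0.0195 -1.    ] yaw 116.81 F [-0.7 -0.6 -2. ] gap 0.27
[0.5236 0.0936 0.1477] yaw y 116.80767266207573
TCP px [[317.12945003 316.3706606 ]] grasp below [[317.46793806 258.40617628]] [0.45433218 0.05924711 0.28673595]
```

View pics/w7o.png

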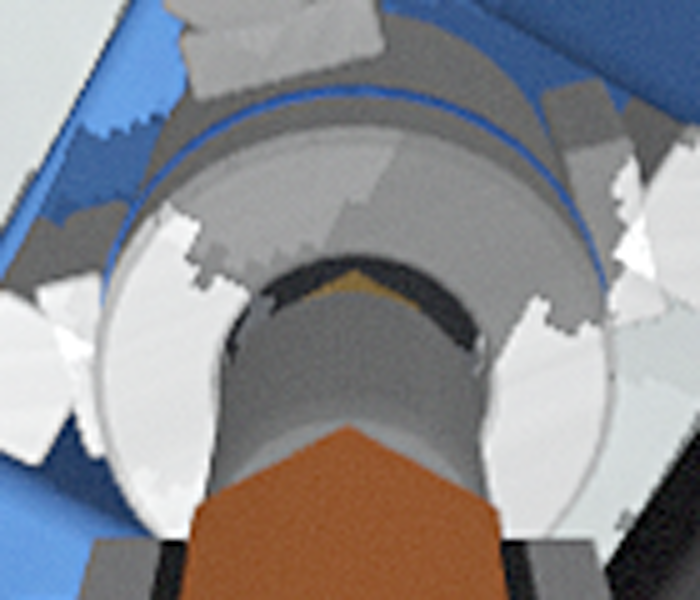

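Centred laterally. Continuing down.

```bash
python3 -m pendant '[[[5,0,0,0,10],[4,0,0,0,10]]]'; python3 go.py
```

```text
time_s: 13.58
tool_pos: [0.5246, 0.0941, 0.1389]
tool_rot: [[0.034, -0.451, 0.892], [0.017, 0.892, 0.451], [-0.999, -0.0, 0.038]]
wrist_force: [-0.1, -0.6, -1.8]
finger_gap: 0.267
mouth [0.5242 0.0956 0.0905] nut-mouth in tool mm [-4.5  0.7 -1.3] axis(down) [ 0.0132  0.0201 -0.9999] yaw 116.81 F [-0.1 -0.6 -1.8] gap 0.267
```

Already 4.5 mm below the nut top with no contact force, so the nut is inside the socket.

```bash
python3 -m pendant '[[[5,0,-1.3,0,10],[5,0,0,0,10]]]'; python3 go.py; python3 -m pendant '[[[3,0,0,0,10],[2,0,0,0,10]]]'; python3 go.py
```

```text
time_s: 13.75
tool_pos: [0.5244, 0.0941, 0.1284]
tool_rot: [[0.035, -0.451, 0.892], [0.018, 0.892, 0.451], [-0.999, -0.0, 0.039]]
wrist_force: [0.8, -0.4, -1.2]
finger_gap: 0.269
mouth [0.5241 0.0956 0.0801] nut-mouth in tool mm [-14.9   0.6  -0.8] axis(down) [ 0.0147  0.0207 -0.9999] yaw 116.83 F [ 0.8 -0.4 -1.2] gap 0.269
time_s: 13.92
tool_pos: [0.5251, 0.0945, 0.1237]
tool_rot: [[0.036, -0.452, 0.892], [0.018, 0.892, 0.451], [-0.999, 0.0, 0.041]]
wrist_force: [-5.3, -0.1, 23.7]
finger_gap: 0.274
mouth [0.5248 0.0961 0.0754] nut-mouth in tool mm [-19.7   0.5  -1.4] axis(down) [ 0.0155  0.0215 -0.9999] yaw 116.84 F [-5.3 -0.1 23.7] gap 0.274
```

```bash
python3 -m pendant '[[[1,0,-1,0,10],[1,0,-1,0,10],[0.5,0,0,0,10]]]'; python3 go.py; python3 w.py w8; python3 off.py w8; python3 - <<'E'
from h import *
import pickle
C,im,d,o=pickle.load(open('w8.pkl','rb'))
save('w8o.png',cv2.resize(im[225:345,240:380],None,fx=5,fy=5,interpolation=cv2.INTER_CUBIC))
C=cam('scene');im,d=optics.capture('scene')
save('s8.png',cv2.resize(im[60:220,300:460],None,fx=3.7,fy=3.7,interpolation=cv2.INTER_CUBIC))
print(status.get_obs()['wrist_force'])
E
```

```text
time_s: 14.17
tool_pos: [0.5249, 0.0945, 0.1239]
tool_rot: [[0.039, -0.452, 0.891], [0.021, 0.892, 0.452], [-0.999, 0.001, 0.045]]
wrist_force: [-2.9, -0.4, 2.8]
finger_gap: 0.272
mouth [0.5247 0.0962 0.0756] nut-mouth in tool mm [-19.5   0.4  -1.4] axis(down) [ 0.0186  0.0242 -0.9998] yaw 116.87 F [-2.9 -0.4  2.8] gap 0.272
[0.5249 0.0945 0.1239] yaw y 116.87291547088434
TCP px [[317.18173428 316.39724092]] grasp below [[317.31059132 276.38217222]] [0.45471813 0.05938273 0.26234444]
bore [ 290  345   57   49 2034] [318.52114061 367.72025565]
axis at top [0.52316433 0.09417087 0.15762946] in tool [-33.74077194   0.49966871  -0.17725009]
[-3.22324961  0.20905323  6.72816671]
```

View pics/w8o.png

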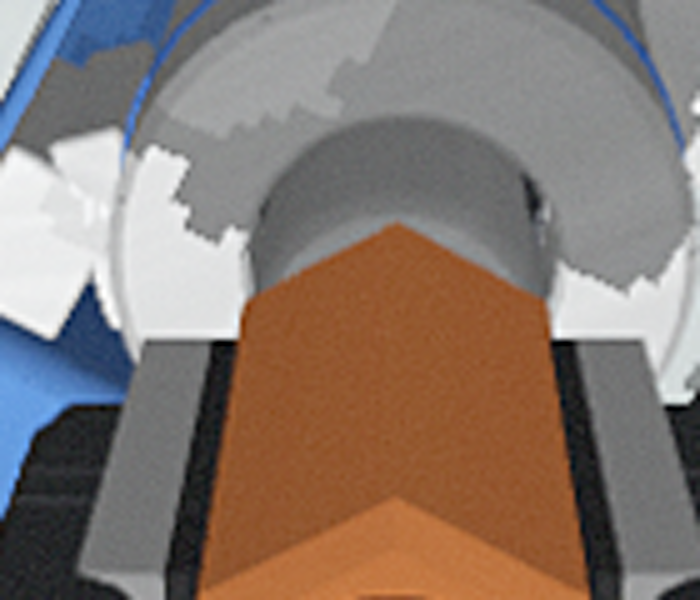

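View pics/s8.png

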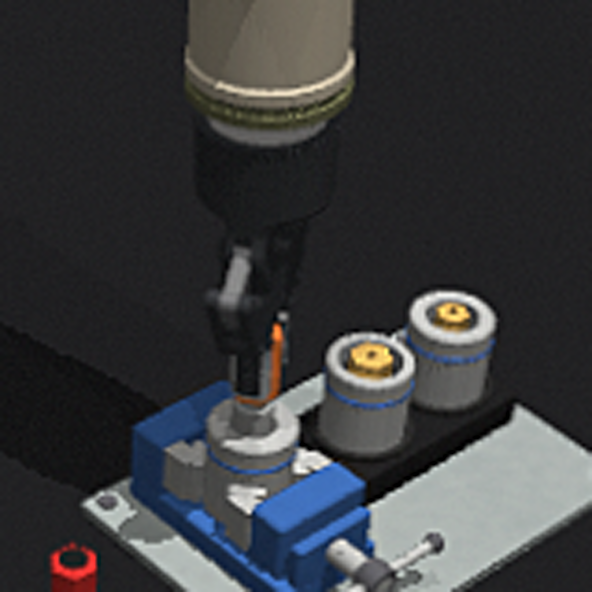

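The socket is deep in the recess, but the arm leans about 1.7° (top toward the robot). I'll nudge the top back while seated to bring it upright.

```bash
python3 -m pendant '[[[0.5,1,2,0,10],[0.5,1,2,0,10],[0.5,1,2,0,10]]]'; python3 go.py
```

```text
time_s: 14.52
tool_pos: [0.5265, 0.0957, 0.1237]
tool_rot: [[0.033, -0.449, 0.893], [0.017, 0.893, 0.449], [-0.999, 0.001, 0.037]]
wrist_force: [-12.3, -6.8, 17.4]
finger_gap: 0.276
mouth [0.5261 0.0972 0.0754] nut-mouth in tool mm [-19.7   0.   -3.2] axis(down) [ 0.0123  0.0205 -0.9999] yaw 116.69 F [-12.3  -6.8  17.4] gap 0.276
```

```bash
python3 -m pendant '[[[0.3,1.5,2,0,10],[0.3,1.5,2,0,10],[0.3,1.5,2,0,10],[0.3,1.5,2,0,10]]]'; python3 go.py
```

```text
time_s: 14.85
tool_pos: [0.5267, 0.096, 0.1238]
tool_rot: [[0.022, -0.443, 0.896], [0.009, 0.896, 0.443], [-1.0, -0.002, 0.023]]
wrist_force: [-10.0, -6.5, 12.2]
finger_gap: 0.273
mouth [0.5258 0.0971 0.0755] nut-mouth in tool mm [-19.6  -0.   -3.1] axis(down) [ 1.0000e-03  1.2200e-02 -1.0001e+00] yaw 116.31 F [-10.   -6.5  12.2] gap 0.273
```

```bash
python3 -m pendant '[[[0.5,1,0,0,10],[0.5,0,0,0,10],[0.5,0,0,0,10]]]'; python3 go.py; python3 w.py w9; python3 off.py w9; python3 - <<'E'
from h import *
import pickle
C,im,d,o=pickle.load(open('w9.pkl','rb'))
save('w9o.png',cv2.resize(im[225:345,240:380],None,fx=5,fy=5,interpolation=cv2.INTER_CUBIC))
im,d=optics.capture('top'); save('t9.png',im)
im,d=optics.capture('scene'); save('s9.png',im)
E
python3 go.py
```

```text
time_s: 15.1
tool_pos: [0.5265, 0.0957, 0.1238]
tool_rot: [[0.021, -0.442, 0.897], [0.009, 0.897, 0.442], [-1.0, -0.001, 0.023]]
wrist_force: [-4.4, 0.5, 7.7]
finger_gap: 0.27
mouth [0.5255 0.0969 0.0755] nut-mouth in tool mm [-19.6   0.   -2.8] axis(down) [ 9.0000e-04  1.2200e-02 -1.0001e+00] yaw 116.23 F [-4.4  0.5  7.7] gap 0.27
[0.5265 0.0957 0.1238] yaw y 116.22588790017353
TCP px [[317.12421885 316.3110589 ]] grasp below [[317.47739503 277.98686093]] [0.45848836 0.0630765  0.26384519]
bore [ 290  345   57   50 2159] [318.37007874 368.76239   ]
axis at top [0.52578481 0.09597343 0.15749652] in tool [-33.704191     0.47596841   0.24059631]
mouth [0.5255 0.0969 0.0755] nut-mouth in tool mm [-19.6   0.   -2.8] axis(down) [ 9.0000e-04  1.2200e-02 -1.0001e+00] yaw 116.23 F [-3.8 -0.6  7.8] gap 0.271
```

View pics/w9o.png

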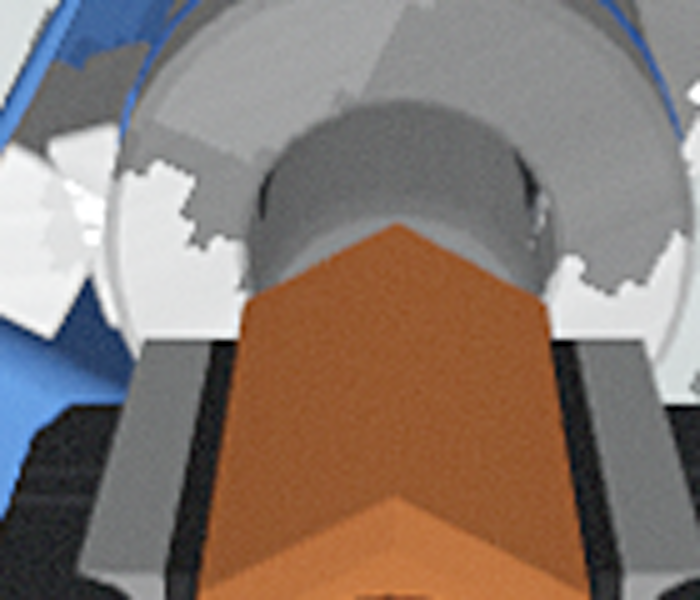

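View pics/s9.png

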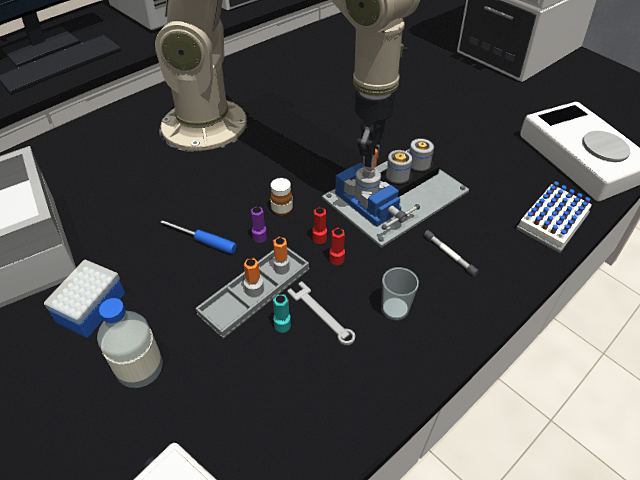

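The stop height agrees with full home. The TCP rose about 2.5 mm while the fingers closed, so the mouth is now at about 0.078 m, and the bore position shows no slip in the grip. There's a steady upward contact force of about 8 N and the lean is about 0.7°. The other two tools are still standing in the tray, so I'm handing in.

```bash
python3 - <<'E'
from h import *
print(ticket.job_done()); o=status.get_obs(); print(o['time_s'],o['tool_pos'],o['wrist_force'],o['finger_gap'])
E
```

```text
the job is handed in; nothing more can be done
None
the job is handed in; nothing more can be done
```

The 14 mm socket fits the nut. It is seated on it in the vice and still gripped, and the job was handed in at about 15 s.

**Choice of tool:** In the pictures the vice nut was the smallest of the three (14.1 mm across flats measured), so I tried the 14 mm tool first. It went over the nut without force and right down, so I did not try the other two. They still stand in their compartments, and the other things on the bench look undisturbed in the last scene picture.

**Last checks:**
- **Depth:** The socket stopped on a firm contact of about 24 N, and about 8 N of upward push remained at the end. My depth estimate came out at 19.6 mm below the nut top where 17 mm is full home. I put the 2.6 mm difference down to the tool rising while the fingers closed. The handle showed no slip in the grip.
- **Upright:** The arm tilted a few degrees while carrying the tool. I corrected this with quick up-and-down moves, then by nudging the seated socket. The last estimate is about 0.7° of lean, assuming the tool had not turned in the grip.
- **Position:** The last computed mouth position was about 2.8 mm off the measured nut centre, more than the recess allows. I take that as camera and grip-offset error, because the wrist picture shows the socket inside the recess with even gaps left and right.
- **After hand-in:** The final reading was refused, so I have no state from that last second.

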